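Unlock the chest drawer, stow the vials, lock up

ROBOT

A 7-joint arm with a two-finger parallel gripper is mounted at the origin on the work surface; the furniture and walls round the work are solid. World frame = base frame: x ahead of the robot, y to its left, z up, the work surface at z = 0. Lengths are in m, angles in degrees, forces in N, time in s.
With the tool pointing down it reaches from about 0.35 to 0.775 m from the base axis. Payload 3.1 kg.
Tool frame: the origin (TCP) lies on the centre line of the jaws, within the pads' length; the fingertips stand 17 mm ahead of it and the grasp point (between the pads) lies 2 mm behind it (robot.tip_reach is the distance from the TCP to the fingertips, in m); z points along the fingers, y is the line along which they close (so a half turn about z gives the same grasp; the last joint's range is limited). The gripper opens to 85 mm and grips with 20 to 120 N. Pads are 22 mm wide; open, the fingers measure 114 mm over their backs; the gripper's body (76 mm by 85 mm) begins 54 mm behind the grasp point. The pads swing forward as they close: fully open they stand 13 mm farther back than shut.
Start: joints at [-68.509, 17.813, 0.802, 86.603, -0.252, 75.585, -1.558], TCP at [0.223, 0.503, 0.248] pointing down, gripper open.
Joint ranges: [-154.91, 154.91], [-16.99, 109.72], [-72.82, 74.43], [7.12, 147.25], [-82.49, 262.49], [11.32, 116.49], [-174.64, 174.64]. Speed limits (degrees/s): [159.86, 159.86, 180, 180, 180, 180, 180].

INTERFACE

Orientations are given as [roll, pitch, yaw] about the fixed x, y, z axes, in that order (R = Rz(yaw) Ry(pitch) Rx(roll)).
In Python, from station import robot, fingers, vision, workorder, recognise gives the robot as it stands. Calls block until the motion is done:
- robot.move_to(position, orientation): joint-space move of the TCP to a pose.
- robot.line_to(position, orientation=None, velocity=0.15, f_stop=None): straight line of the TCP; orientation=None keeps the orientation; velocity is the mean speed in m/s. With f_stop (N) it stops when the force on the tool has changed by that much, and returns True; else False.
- robot.move_j(angles): joint-space move.
- fingers.gripper_to(opening, force=None): opening from 0.0 (shut) to 1.0 (fully open); force is the grip in N (None keeps the last); returns when the fingers have stopped.
- robot.pause(seconds).
- robot.inverse_kinematics(position, orientation): joint angles nearest the present ones, or None.
- vision.grab_frame(name): name is "scene" or "side" or "wrist"; returns the picture (400x640x3 uint8, red, green, blue); there is no depth.
- vision.calibration(name): a dict with "mtx" (3x3 intrinsics, pixels), "extrinsics" (4x4, takes a point from world to camera coordinates); the wrist camera has in their place "T_tool_cam" (4x4, takes a point from camera to tool coordinates, whose origin is the TCP and whose axes are the flange's). Camera axes: x right, y up, looking along -z (the intrinsics and any distortion apply to the point x, -y, -z); pixel columns grow to the right and rows downward; lengths in m; the calibration is good to about 2 mm. The wrist camera is an equidistant fisheye: a pixel r from the principal point sees the ray r / f radians off the axis. A picture is of the moment at which its call begins: read the wrist's pose just before it. calibration takes no time and is no camera call.
A pose or a line that the arm cannot do raises robot.PlanningError and nothing moves.
- workorder.close_job(): hands the job in; it is judged then, once.
Trained networks look in the newest picture that a camera, given by its name, has taken for a name from the list of things; names that differ only in an ending like _2 or _b are one class to them, and where a whole thing is asked for, a point or a joint stands for the part that bears it (a point fixed in the world has none). Each returns a list of dicts, best first, with "p" (0 to 1); they miss things now and then, are a little off and sometimes report something else, mostly with a low value. They report only what shows in the picture. A call takes as long as a camera call. They do not tell look-alikes from the thing itself.
- recognise(label, camera): "rect" ([centre column, centre row, width, height] in pixels, round what is visible of it).
Readings, each from a call of its own:
- robot.current_time_s(): time.
- robot.current_joint_positions(): joint angles.
- robot.current_dq(): joint speeds.
- robot.current_joint_torque(): joint torques, N m.
- robot.current_tool_pos(): TCP position.
- robot.current_eef_rot(): TCP orientation.
- robot.current_contact_force(): force on the tool from outside, world axes, zero at the start.
- robot.current_torque(): the same for the moment, N m.
- robot.current_finger_gap(): opening from 0.0 (shut) to 1.0 (fully open).
- robot.current_gripper_force(): force on a finger pad.
Only numpy, scipy, OpenCV 4.12 (cv2) and the standard library are available. Lean on these libraries where they do the work, as an engineer would, in place of code of your own. Each camera call takes 0.05 s, during which the arm holds its last target. There are 200 camera calls.

TASK

The drawer of the small steel bench chest is held shut by the lock bar beside the lid hinge: lift the bar by its knob, draw the drawer right out and stand every capped vial from the table upright in it, one to a cell. Then push the drawer fully home, press the lock bar down again and shut the lid. Leave the other things on the table where they are.

Things in the scene. Friction and masses are not known exactly. Their poses are not given: they have to be found in the camera images.
- lid_hinge (a point): Middle of the lid's hinge line, on the rear upper edge of a fixed grey steel bench chest (126 mm front to back, 220 mm wide, top deck 100 mm above the table); 100.5 mm above the table. Turns with the lid: shut, its x points from the chest's front to its back, y along the hinge, z up; at lid angle q it is turned about its y by +q.
- lid_edge (a point): Point on the lid's outer face at its free (front) edge, mid-width: 126 mm from the hinge line, 28 mm above it when shut. The lid is a shallow tray 126 x 220 x 28 mm with a 3 mm roof, hollow below.
- lid (a joint): Lid angle, rad: 0 shut on the deck, 1.6 to 1.8 at the start (standing open behind the deck), stop at 1.85. Stiff hinge: it stays at any angle, about 5 N at its free edge moves it. Shut it by pushing its outer face forward and down; shut, it covers the lowered knob.
- bar_knob (a point): Centre of the lock bar's knob: a dark steel button 21 mm in diameter, 18 mm tall, waisted, standing 3 mm clear of the deck when down (centre 112 mm above the table), on the chest's mid-line 27 mm in front of the hinge line. It moves straight up and down.
- lock_bar (a joint): Height of the lock bar, m: 0 down, 0.024 fully raised (stop). Stays where it is put (4 N friction). Down, it holds the drawer shut; the drawer is free when the bar is raised above 0.016. If the bar is down while the drawer is out, the drawer will not go home until it is raised.
- drawer (a joint): How far the drawer is drawn out, m: 0 home with its front flush with the chest, 0.105 fully out (stop). Slides straight out of the chest's front with about 2 N.
- drawer_grip (a point): Middle of the drawer's bar handle: level steel bar about 10 mm thick, 100 mm long, its axis 35 mm out from the drawer front (30 mm clear behind it), 70 mm above the table. x points into the chest (against the way the drawer slides out), y along the bar, z up. The front panel reaches 93 mm above the table.
- cell0 (a point): Centre of the floor of cell 0 of the drawer, 12 mm above the table (moves with the drawer). Four cells in one row along y, 50 mm apart, each 46 x 46 mm clear, with 4 mm plywood walls 40 mm high. x points into the chest, y along the row, z up. Drawer fully out, it lies 47 mm in front of the chest, 50 mm behind the front panel.
- cell1 (a point): Centre of the floor of cell 1 of the drawer, 12 mm above the table (moves with the drawer). Four cells in one row along y, 50 mm apart, each 46 x 46 mm clear, with 4 mm plywood walls 40 mm high. x points into the chest, y along the row, z up. Drawer fully out, it lies 47 mm in front of the chest, 50 mm behind the front panel.
- cell2 (a point): Centre of the floor of cell 2 of the drawer, 12 mm above the table (moves with the drawer). Four cells in one row along y, 50 mm apart, each 46 x 46 mm clear, with 4 mm plywood walls 40 mm high. x points into the chest, y along the row, z up. Drawer fully out, it lies 47 mm in front of the chest, 50 mm behind the front panel.
- cell3 (a point): Centre of the floor of cell 3 of the drawer, 12 mm above the table (moves with the drawer). Four cells in one row along y, 50 mm apart, each 46 x 46 mm clear, with 4 mm plywood walls 40 mm high. x points into the chest, y along the row, z up. Drawer fully out, it lies 47 mm in front of the chest, 50 mm behind the front panel.
- vial0_mid (a point): Centre of a capped plastic vial, 75 mm tall, standing upright at the start: body 34 mm in diameter, the top 15 mm is a cap 37 mm in diameter; 35 to 70 g, most of it low in the vial; smooth plastic (grip it with 10 N or more); z is its own upward axis. May be absent.
- vial1_mid (a point): Centre of a capped plastic vial, 75 mm tall, standing upright at the start: body 34 mm in diameter, the top 15 mm is a cap 37 mm in diameter; 35 to 70 g, most of it low in the vial; smooth plastic (grip it with 10 N or more); z is its own upward axis. May be absent.
- vial2_mid (a point): Centre of a capped plastic vial, 75 mm tall, standing upright at the start: body 34 mm in diameter, the top 15 mm is a cap 37 mm in diameter; 35 to 70 g, most of it low in the vial; smooth plastic (grip it with 10 N or more); z is its own upward axis. May be absent.
- vial3_mid (a point): Centre of a capped plastic vial, 75 mm tall, standing upright at the start: body 34 mm in diameter, the top 15 mm is a cap 37 mm in diameter; 35 to 70 g, most of it low in the vial; smooth plastic (grip it with 10 N or more); z is its own upward axis. May be absent.
- vial4_mid (a point): Centre of a capped plastic vial, 75 mm tall, standing upright at the start: body 34 mm in diameter, the top 15 mm is a cap 37 mm in diameter; 35 to 70 g, most of it low in the vial; smooth plastic (grip it with 10 N or more); z is its own upward axis. May be absent.
- bottle_mid (a point): Oil bottle, a bystander: 50 mm in diameter, 142 mm tall with its spout; this point is half-way up.
- mill: Steel end mill lying, a bystander: 20 mm thick, 100 mm long along its y; origin under its centre.
- collar: Steel shaft collar lying flat, a bystander: 44 mm across, 14 mm high; origin under its centre.
- marker: Felt marker lying, a bystander: 17 mm thick, 112 mm long along its y; origin under its centre.
There are look-alikes about, which are no part of the job. Leave any yellow look-alike of the part that bears vial0_mid alone.

How it is judged (in metres and radians):
On the way, in this order (a step that is already met when the one before it is completed fails the run):
1. the lock bar is raised, freeing the drawer (value of joint lock_bar above 0.016 m), for 0.2 s.
2. the drawer is drawn out (value of joint drawer above 0.085 m), for 0.2 s.
3. with the drawer out, every vial stands in a cell (value of joint drawer above 0.06 m and x of vial0_mid in the frame of cell0 between -0.012 and 0.012 m and y of vial0_mid in the frame of cell0 between -0.012 and 0.162 m and z of vial0_mid in the frame of cell0 between 0.028 and 0.048 m and angle between each of vial0_mid, vial1_mid, vial2_mid, vial3_mid, vial4_mid's own z axis and vertical below 0.4 rad and x of vial1_mid in the frame of cell0 between -0.012 and 0.012 m and y of vial1_mid in the frame of cell0 between -0.012 and 0.162 m and z of vial1_mid in the frame of cell0 between 0.028 and 0.048 m and x of vial2_mid in the frame of cell0 between -0.012 and 0.012 m and y of vial2_mid in the frame of cell0 between -0.012 and 0.162 m and z of vial2_mid in the frame of cell0 between 0.028 and 0.048 m and x of vial3_mid in the frame of cell0 between -0.012 and 0.012 m and y of vial3_mid in the frame of cell0 between -0.012 and 0.162 m and z of vial3_mid in the frame of cell0 between 0.028 and 0.048 m and x of vial4_mid in the frame of cell0 between -0.012 and 0.012 m and y of vial4_mid in the frame of cell0 between -0.012 and 0.162 m and z of vial4_mid in the frame of cell0 between 0.028 and 0.048 m), for 0.2 s.
4. the drawer is pushed home (value of joint drawer below 0.005 m), for 0.2 s.
At the end, for the whole second after the job is handed in: The drawer is home (within 5 mm), the lock bar is down (within 5 mm), the lid is shut (within 0.06 rad), and every vial that was on the table stands upright (within 0.4 rad: it may lean on the cell's wall) on the floor of its own cell, at rest (value of joint each of drawer, lock_bar below 0.005 m and value of joint lid below 0.06 rad and x of vial0_mid in the frame of cell0 between -0.012 and 0.012 m and y of vial0_mid in the frame of cell0 between -0.012 and 0.162 m and z of vial0_mid in the frame of cell0 between 0.028 and 0.048 m and angle between each of vial0_mid, vial1_mid, vial2_mid, vial3_mid, vial4_mid's own z axis and vertical below 0.4 rad and x of vial1_mid in the frame of cell0 between -0.012 and 0.012 m and y of vial1_mid in the frame of cell0 between -0.012 and 0.162 m and z of vial1_mid in the frame of cell0 between 0.028 and 0.048 m and x of vial2_mid in the frame of cell0 between -0.012 and 0.012 m and y of vial2_mid in the frame of cell0 between -0.012 and 0.162 m and z of vial2_mid in the frame of cell0 between 0.028 and 0.048 m and x of vial3_mid in the frame of cell0 between -0.012 and 0.012 m and y of vial3_mid in the frame of cell0 between -0.012 and 0.162 m and z of vial3_mid in the frame of cell0 between 0.028 and 0.048 m and x of vial4_mid in the frame of cell0 between -0.012 and 0.012 m and y of vial4_mid in the frame of cell0 between -0.012 and 0.162 m and z of vial4_mid in the frame of cell0 between 0.028 and 0.048 m and linear speed of each of vial0, vial1, vial2, vial3, vial4 below 0.02 m/s); the robot touches nothing.
It fails at once if the end mill, shaft collar, marker or oil bottle is displaced by more than 5 cm (distance of any of bottle_mid, mill, collar, marker from where it was at the start of the episode above 0.05 m).
It fails at once if the oil bottle is tipped over (angle between bottle_mid's own z axis and vertical above 0.6 rad).
Of vial0, vial1, vial2, vial3, vial4 only 3 to 4 are there at a start; the rules pass over those that are not, and their reading is None.
At some moment in a run one of vial0, vial1, vial2, vial3, vial4 may be knocked a few centimetres aside while the robot is not near it.
It also fails if it takes over 200 s, if anything falls off the work surface, if the arm or the gripper's body presses on something with over 40 N, if the wrist force passes 120 N, or if a joint passes its speed limit or range.

## Working session

There is one attempt and no reset: what is moved stays moved. The work goes in short steps, each a Python script; the robot and the scene stay as the last script left them, time stands still between calls to the robot, and variables do not carry over. Pictures are saved under pics/ and viewed, at most 14 in all, crops included, and the job is handed in when it is done.

```bash
ls; mkdir -p pics
cat > h.py <<'E'
import numpy as np, cv2
from station import robot, fingers, vision, workorder, recognise
def ray(cam,u,v):
    c=vision.calibration(cam); K=np.array(c["mtx"]); d=np.array([(u-K[0,2])/K[0,0],(v-K[1,2])/K[1,1],1.0])
    d=np.array([d[0],-d[1],-d[2]]); E=np.array(c["extrinsics"]); R,t=E[:3,:3],E[:3,3]
    return -R.T@t, R.T@d
def at_z(cam,u,v,z):
    o,d=ray(cam,u,v); return o+d*(z-o[2])/d[2]
def proj(cam,p):
    c=vision.calibration(cam); E=np.array(c["extrinsics"]); q=E[:3,:3]@np.array(p)+E[:3,3]; K=np.array(c["mtx"])
    return K[0,2]+K[0,0]*q[0]/-q[2], K[1,2]+K[1,1]*-q[1]/-q[2]
def tri(c1,a,c2,b):
    o1,d1=ray(c1,*a);o2,d2=ray(c2,*b); A=np.c_[d1,-d2]; s=np.linalg.lstsq(A,o2-o1,rcond=None)[0]
    p,q=o1+d1*s[0],o2+d2*s[1]; return (p+q)/2, np.linalg.norm(p-q)
def save(name,cam):
    im=vision.grab_frame(cam); cv2.imwrite(f"pics/{name}.png",im[:,:,::-1]); return im
E
python3 - <<'E'
from h import *
for c in ("scene","side"):
    save(c+"0",c); k=vision.calibration(c); print(c,k.keys(),np.round(k["mtx"],1).tolist(),ray(c,320,200))
    for l in ("vial0_mid","bar_knob","drawer_grip","lid_edge","lid_hinge","cell0","bottle_mid","mill","collar","marker"):
        try: print(l,[(np.round(r["rect"]).tolist(),round(r["p"],2)) for r in recognise(l,c)])
        except Exception as e: print(l,e)
E
```

```text
pics
scene dict_keys(['mtx', 'extrinsics']) [[417.4, 0.0, 317.6], [0.0, 417.4, 199.8], [0.0, 0.0, 1.0]] (array([ 0.04339812, -0.69421735,  0.98603843]), array([ 0.3520209 ,  0.56627168, -0.74528668]))
vial0_mid [([338.0, 306.0, 14.0, 28.0], 0.82), ([375.0, 311.0, 15.0, 26.0], 0.61), ([400.0, 301.0, 19.0, 28.0], 0.55)]
bar_knob [([255.0, 128.0, 7.0, 3.0], 0.5)]
drawer_grip [([271.0, 156.0, 60.0, 43.0], 0.6)]
lid_edge [([244.0, 108.0, 69.0, 56.0], 0.66)]
lid_hinge [([242.0, 110.0, 70.0, 60.0], 0.62)]
cell0 [([269.0, 160.0, 51.0, 44.0], 0.63)]
bottle_mid [([390.0, 350.0, 29.0, 37.0], 0.77)]
mill [([342.0, 282.0, 31.0, 21.0], 0.59)]
collar [([412.0, 326.0, 18.0, 20.0], 0.46), ([245.0, 108.0, 66.0, 60.0], 0.26)]
marker [([352.0, 227.0, 22.0, 29.0], 0.48)]
side dict_keys(['mtx', 'extrinsics']) [[414.6, 0.0, 314.8], [0.0, 414.6, 207.7], [0.0, 0.0, 1.0]] (array([-0.03525571, -0.93267658,  0.79358151]), array([ 0.40032593,  0.74836978, -0.52932793]))
vial0_mid [([398.0, 298.0, 18.0, 30.0], 0.91), ([373.0, 305.0, 17.0, 27.0], 0.86), ([336.0, 302.0, 12.0, 25.0], 0.58)]
bar_knob []
drawer_grip [([282.0, 189.0, 49.0, 38.0], 0.68)]
lid_edge [([257.0, 147.0, 58.0, 53.0], 0.92)]
lid_hinge [([256.0, 146.0, 61.0, 50.0], 0.72), ([282.0, 192.0, 52.0, 39.0], 0.38)]
cell0 [([282.0, 188.0, 56.0, 38.0], 0.75)]
bottle_mid [([386.0, 330.0, 29.0, 50.0], 0.86), ([256.0, 144.0, 59.0, 49.0], 0.73), ([280.0, 188.0, 52.0, 38.0], 0.28)]
mill [([344.0, 286.0, 31.0, 18.0], 0.54)]
collar [([413.0, 321.0, 15.0, 18.0], 0.75)]
marker [([353.0, 245.0, 22.0, 25.0], 0.48)]
```

Run:
```python
import cv2
for c in ("scene","side"):
    im=cv2.imread(f"pics/{c}0.png")[70:400,190:470]; cv2.imwrite(f"pics/{c}0c.png",cv2.resize(im,(509,600),interpolation=cv2.INTER_CUBIC))
a=cv2.imread("pics/scene0c.png")[:,:400];
```

```text
(no output)
```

View pics/scene0c.png

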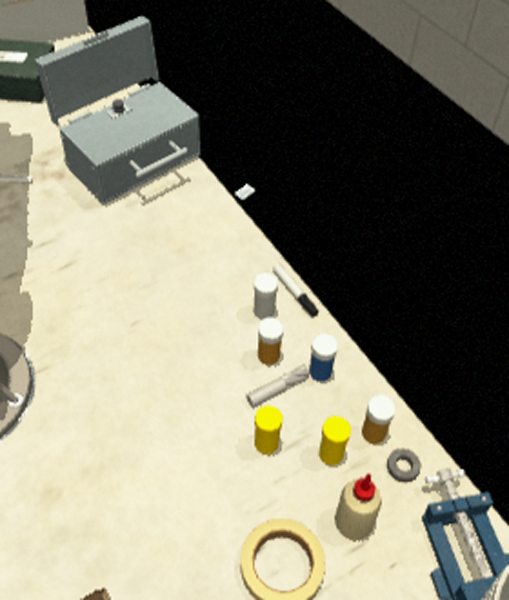

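View pics/side0c.png

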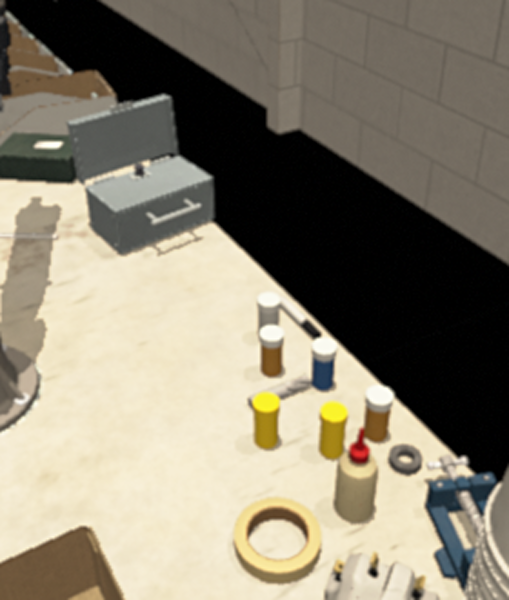

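The pictures show four white-capped vials (scene crop: grey 265,295; amber 270,341; blue 322,357; amber 377,420), and two yellow look-alikes at 268,430 and 335,440. The chest is at upper left with its lid open, the knob at 119,104 and the handle at 160,158. Next I'll locate these.

Run:
```python
from h import *
s=.55
f=lambda u,v:(190+u*s,70+v*s)
for n,a,b,z in [("grey",(265,281),(268,299),.075),("amb",(270,327),(271,333),.075),("blue",(323,343),(323,347),.075),("amb2",(380,404),(379,395),.075),("yel1",(268,414),(266,401),.075),("yel2",(336,426),(333,411),.075),
 ("hL",(137,167),(151,218),.07),("hR",(184,149),(199,205),.07),("knobtop",(119,102),(140,167),.12),("fbl",(105,202),(123,250),0),("fbr",(199,157),(213,220),0),("ftl",(105,163),(118,210),.1),("ftr",(198,119),(212,180),.1),("lidL",(38,62),(69,121),.22),("lidR",(152,18),(174,97),.22),("bottletop",(364,488),(359,452),.11)]:
    t,e=tri("scene",f(*a),"side",f(*b)); print(n,np.round(at_z("scene",*f(*a),z),3),np.round(at_z("side",*f(*b),z),3),np.round(t,3),round(e,3))
for n,a,z in [("mill a",(250,397),.01),("mill b",(307,372),.01),("mark a",(275,268),.008),("mark b",(315,311),.008),("collar",(403,464),.01),("bot",(357,530),0)]: print(n,np.round(at_z("scene",*f(*a),z),3))
print(robot.current_tool_pos(),robot.current_eef_rot(), vision.calibration("wrist"), robot.tip_reach)
```

```text
grey [ 0.464 -0.103  0.075] [ 0.461 -0.107  0.075] [ 0.468 -0.097  0.066] 0.001
amb [ 0.424 -0.178  0.075] [ 0.422 -0.182  0.075] [ 0.427 -0.174  0.067] 0.001
blue [ 0.475 -0.24   0.075] [ 0.471 -0.247  0.075] [ 0.482 -0.233  0.06 ] 0.001
amb2 [ 0.484 -0.36   0.075] [ 0.48  -0.366  0.075] [ 0.491 -0.354  0.059] 0.0
yel1 [ 0.346 -0.295  0.075] [ 0.342 -0.301  0.075] [ 0.35  -0.289  0.061] 0.001
yel2 [ 0.414 -0.356  0.075] [ 0.409 -0.36   0.075] [ 0.418 -0.351  0.063] 0.002
hL [0.41  0.231 0.07 ] [0.404 0.23  0.07 ] [0.409 0.236 0.066] 0.005
hR [0.504 0.231 0.07 ] [0.505 0.228 0.07 ] [0.507 0.234 0.066] 0.002
knobtop [0.438 0.352 0.12 ] [0.434 0.345 0.12 ] [0.442 0.366 0.109] 0.001
fbl [0.347 0.248 0.   ] [0.35  0.257 0.   ] [0.342 0.231 0.017] 0.0
fbr [0.553 0.267 0.   ] [0.554 0.27  0.   ] [0.55  0.262 0.005] 0.0
ftl [0.355 0.237 0.1  ] [0.344 0.24  0.1  ] [0.35  0.24  0.099] 0.011
ftr [0.55  0.259 0.1  ] [0.549 0.257 0.1  ] [0.552 0.264 0.096] 0.0
lidL [0.32  0.399 0.22 ] [0.322 0.408 0.22 ] [0.316 0.386 0.23 ] 0.0
lidR [0.549 0.423 0.22 ] [0.547 0.414 0.22 ] [0.555 0.435 0.211] 0.0
[... 168 characters left out ...]
0.008]
mark b [ 0.531 -0.151  0.008]
collar [ 0.485 -0.424  0.01 ]
bot [ 0.38  -0.462  0.   ]
[0.22263105 0.5029477  0.24833748] [1.79995687e+02 1.39635082e-03 1.56126583e+02] {'mtx': array([[309.70691629,   0.        , 320.74930538],
       [  0.        , 309.70691629, 197.77876404],
       [  0.        ,   0.        ,   1.        ]]), 'T_tool_cam': array([[-4.43679034e-04,  9.53607621e-01,  3.01052004e-01,
         7.65759397e-02],
       [ 9.99999896e-01,  3.90942329e-04,  2.35419139e-04,
        -8.51756426e-04],
       [ 1.06803513e-04,  3.01052077e-01, -9.53607695e-01,
        -1.26530645e-01],
       [ 0.00000000e+00,  0.00000000e+00,  0.00000000e+00,
         1.00000000e+00]])} 0.017
```

```bash
cat >> h.py <<'E'
from scipy.spatial.transform import Rotation as Ro
def rot(rpy): return Ro.from_euler("xyz",rpy,degrees=True).as_matrix()
def wpose():
    return np.array(robot.current_tool_pos()),rot(robot.current_eef_rot())
def wray(u,v,pose):
    c=vision.calibration("wrist");K=c["mtx"];T=c["T_tool_cam"]
    a,b=u-K[0,2],v-K[1,2];r=np.hypot(a,b)+1e-9;th=r/K[0,0]
    d=np.array([np.sin(th)*a/r,-np.sin(th)*b/r,-np.cos(th)])
    p,R=pose; return p+R@T[:3,3], R@T[:3,:3]@d
def w_at(u,v,z,pose):
    o,d=wray(u,v,pose); return o+d*(z-o[2])/d[2]
def wproj(P,pose):
    c=vision.calibration("wrist");K=c["mtx"];T=c["T_tool_cam"]; p,R=pose
    q=T[:3,:3].T@(R.T@(np.array(P)-p)-T[:3,3]); h=np.hypot(q[0],q[1]); th=np.arctan2(h,-q[2]); r=K[0,0]*th
    return K[0,2]+r*q[0]/h, K[1,2]-r*q[1]/h
E
python3 - <<'E'
from h import *
p=robot.current_tool_pos()
robot.line_to([p[0],p[1],0.36])
robot.move_to([0.45,0.22,0.30],[180,0,-90])
print(robot.current_joint_positions(),robot.current_time_s())
ps=wpose(); im=save("w1","wrist")
np.savez("w1.npz",p=ps[0],R=ps[1])
for l in ("bar_knob","drawer_grip","lid_edge","cell0"): print(l,[(np.round(r["rect"]).tolist(),round(r["p"],2)) for r in recognise(l,"wrist")])
E
```

```text
[-32.3465069   10.63538827   5.13626421  88.63296166  -0.97564622
  80.78198491 152.90016801] 4.2833
bar_knob [([336.0, 284.0, 16.0, 24.0], 0.84)]
drawer_grip [([324.0, 187.0, 172.0, 50.0], 0.97)]
lid_edge [([331.0, 326.0, 181.0, 49.0], 0.58)]
cell0 [([324.0, 185.0, 174.0, 52.0], 0.64)]
```

View pics/w1.png

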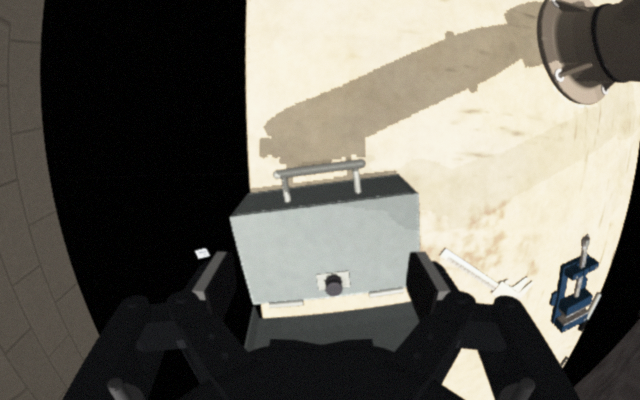

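The wrist view shows the knob at (334,285), the handle bar from (276,173) to (364,164), and the deck's front edge from (232,217) to (417,199).

Run:
```python
from h import *
d=np.load("w1.npz"); ps=(d["p"],d["R"])
a,b=w_at(276,173,.07,ps),w_at(364,164,.07,ps); print("h",a,b,np.linalg.norm(a-b),np.degrees(np.arctan2(*(a-b)[[1,0]])))
a,b=w_at(232,217,.1,ps),w_at(417,199,.1,ps); print("f",a,b,np.linalg.norm(a-b),np.degrees(np.arctan2(*(a-b)[[1,0]])))
print("knob",w_at(334,284,.115,ps), w_at(334,280,.121,ps))
a,b=w_at(253,302,.1,ps),w_at(418,289,.1,ps);print("r",a,b)
```

```text
h [0.5028999  0.22428288 0.07      ] [0.39876993 0.21337244 0.07      ] 0.10469999984519483 5.9814625878099745
f [0.55283517 0.26908766 0.1       ] [0.33963914 0.24710726 0.1       ] 0.2143261195691749 5.886369898907087
knob [0.43395201 0.34862147 0.115     ] [0.43437335 0.33902145 0.121     ]
r [0.53893021 0.38960299 0.1       ] [0.32238055 0.37090991 0.1       ]
```

```bash
cat >> h.py <<'E'
yw=np.radians(5.9)
X=np.array([-np.sin(yw),np.cos(yw),0]);Y=np.array([-np.cos(yw),-np.sin(yw),0]);Z=np.array([0,0,1.])
KN=np.array([0.435,0.354,0.112]); FR=KN-.099*X; FR[2]=0; HN=FR-.035*X+.07*Z
def ori(y,th=0):
    "tool y along given horizontal dir; tool z = down tilted by th deg toward chest back (about chest Y)"
    t=np.radians(th); z=np.sin(t)*X-np.cos(t)*Z; y=y-np.dot(y,z)*z; y/=np.linalg.norm(y)
    return Ro.from_matrix(np.c_[np.cross(y,z),y,z]).as_euler("xyz",degrees=True)
def stat(): print("t",round(robot.current_time_s(),1),"p",np.round(robot.current_tool_pos(),4),"F",np.round(robot.current_contact_force(),1),"gap",round(robot.current_finger_gap(),3),"gf",np.round(robot.current_gripper_force(),1))
E
python3 - <<'E'
from h import *
print("HN",HN,"FR",FR)
o=ori(Y,15); print(o)
fingers.gripper_to(0.6)
robot.move_to(KN-.04*X+.09*Z,o)
robot.line_to(KN+.05*Z,o)
print(robot.line_to(KN+.0125*Z,o,velocity=.05,f_stop=5)); stat()
fingers.gripper_to(0,force=40); stat()
p=np.array(robot.current_tool_pos())
print(robot.line_to(p+.0235*Z,velocity=.04,f_stop=25)); stat()
save("s1","scene")
E
```

```text
HN [0.4487742  0.22070982 0.07      ] FR [0.44517646 0.25552442 0.        ]
[180.   15.  -84.1]
False
t 7.0 p [0.4353 0.3542 0.1248] F [ 0.6 -0.7 -0.5] gap 0.6 gf 0.0
t 7.4 p [0.4345 0.3541 0.1251] F [-2.1 -2.3  5.1] gap 0.231 gf 39.3
False
t 8.1 p [0.4344 0.354  0.1492] F [-1.7 -0.5 -0.2] gap 0.225 gf 39.9
```

Run:
```python
from h import *
fingers.gripper_to(0.6); p=np.array(robot.current_tool_pos())
robot.line_to(p+.05*Z); robot.line_to(p+.09*Z-.10*X)
best=None
for s in (1,-1):
    o=ori(s*X); q=robot.inverse_kinematics(HN+.08*Z,o); print(s,o,q)
    if q is not None and (best is None or abs(q[6])<abs(best[0])): best=(q[6],o)
o=best[1]
robot.move_to(HN+.08*Z,o)
ps=wpose(); save("w2","wrist"); np.savez("w2.npz",p=ps[0],R=ps[1]); print([(np.round(r["rect"]).tolist(),round(r["p"],2)) for r in recognise("drawer_grip","wrist")])
print("exp",wproj(HN,ps),wproj(HN+.05*Y,ps),wproj(HN-.05*Y,ps)); stat()
```

```text
1 [-180.     0.  -174.1] [-38.78466102  16.72455631  13.07735962 103.1488993   -4.28594102
  60.6056051   71.76398743]
-1 [180.    0.    5.9] [-75.99309817  27.6150718   64.76279662 104.35074189 -27.38367428
  65.7267883  -86.08318973]
[([343.0, 204.0, 69.0, 261.0], 0.89)]
exp (np.float64(321.5858961668189), np.float64(213.7383731107924)) (np.float64(321.68641196963756), np.float64(143.48334773570676)) (np.float64(321.4761385518599), np.float64(273.9462081447997))
t 11.6 p [0.4489 0.2208 0.1502] F [ 0.2  0.3 -0.1] gap 0.595 gf 0.0
```

View pics/w2.png

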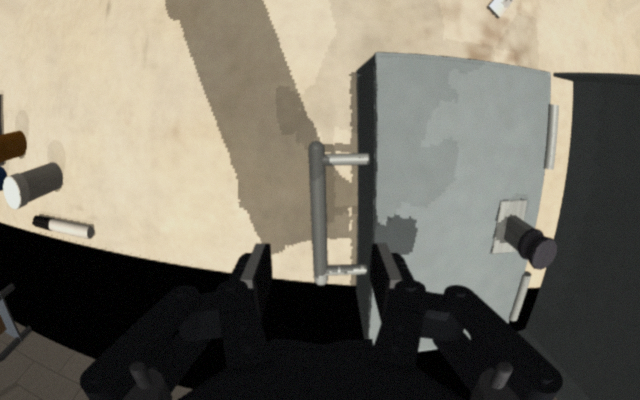

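The knob stands raised at (540,250). The handle bar runs (316,147)–(321,283), within 2 mm of where I expected it.

Run:
```python
from h import *
H=HN-.0015*X
fingers.gripper_to(0.33)
print(robot.line_to(H,velocity=.08,f_stop=6)); stat()
fingers.gripper_to(0,force=40); stat()
p=np.array(robot.current_tool_pos())
print(robot.line_to(p-.112*X,velocity=.08,f_stop=25)); stat()
print("moved",(np.array(robot.current_tool_pos())-p)@X)
fingers.gripper_to(0.33); print("rel",(np.array(robot.current_tool_pos())-p)@X)
robot.line_to(np.array(robot.current_tool_pos())+.1*Z)
robot.move_to([.45,.0,.36],[180,0,-180])
ps=wpose(); save("w3","wrist"); np.savez("w3.npz",p=ps[0],R=ps[1])
for l in ("vial0_mid","cell0","cell1","drawer_grip"): print(l,[(np.round(r["rect"]).tolist(),round(r["p"],2)) for r in recognise(l,"wrist")])
stat()
```

```text
True
t 12.8 p [0.4479 0.219  0.0748] F [-1.2 -0.7  5.4] gap 0.33 gf 2.8
t 13.1 p [0.4475 0.2188 0.0741] F [-0.4 -0.8  2.5] gap 0.105 gf 38.9
False
t 14.6 p [0.4613 0.1148 0.0742] F [  7.8  16.3 -10.3] gap 0.11 gf 38.7
moved -0.10484210314952293
rel -0.11314487099557981
vial0_mid [([133.0, 99.0, 37.0, 24.0], 0.71), ([112.0, 183.0, 38.0, 23.0], 0.69), ([110.0, 145.0, 36.0, 30.0], 0.66), ([561.0, 167.0, 20.0, 16.0], 0.4), ([200.0, 144.0, 36.0, 32.0], 0.38)]
cell0 [([447.0, 169.0, 96.0, 140.0], 0.65)]
cell1 [([447.0, 169.0, 96.0, 140.0], 0.65)]
drawer_grip [([447.0, 168.0, 105.0, 141.0], 0.79), ([560.0, 167.0, 23.0, 19.0], 0.3)]
t 16.9 p [0.4495 0.001  0.3585] F [ 0.1  0.2 -1.2] gap 0.33 gf 0.0
```

View pics/w3.png

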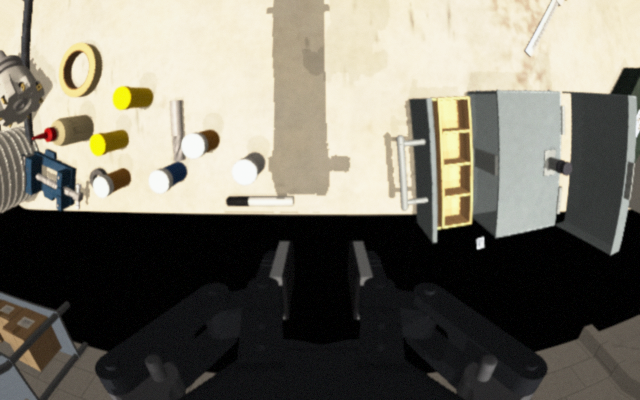

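The drawer is out and its four cells show at (437–470, 97–225). Cap centres: grey (244,170), amber (194,145), blue (161,180), amber (101,182). The yellows are at (122,97) and (98,143).

Run:
```python
from h import *
d=np.load("w3.npz"); ps=(d["p"],d["R"])
for n,u,v in [("grey",244,170),("amb",194,145),("blue",161,180),("amb2",101,182),("yel1",122,97),("yel2",98,143)]: print(n,np.round(w_at(u,v,.075,ps),4))
print("mill",w_at(176,100,.01,ps),w_at(179,160,.01,ps),"mark",w_at(228,201,.01,ps),w_at(294,201,.01,ps))
for k in range(4):
    c=FR-.047*X+(k-1.5)*.05*Y+.052*Z; print(k,np.round(c,3),np.round(wproj(c,ps)))
for u,v in [(437,97),(468,95),(439,227),(473,222)]: 
    w=w_at(u,v,.052,ps)-FR; print("corner",w@X,w@Y)
w=w_at(404,140,.07,ps)-FR; print("h",w@X,w@Y); w=w_at(407,206,.07,ps)-FR; print("h",w@X,w@Y)
for n,P in [("grey",(.466,-.103)),("amb",(.426,-.178)),("blue",(.478,-.24)),("amb2",(.487,-.36))]:
  for yy in (0,-45,-90,45,90,135,180,-135): 
    print(n,yy,None if (q:=robot.inverse_kinematics([*P,.06],[180,0,yy])) is None else np.round(q).tolist()) if n in("grey",) else 0
```

```text
grey [ 0.4606 -0.1056  0.075 ]
amb [ 0.4232 -0.1778  0.075 ]
blue [ 0.4731 -0.2387  0.075 ]
amb2 [ 0.4739 -0.3617  0.075 ]
yel1 [ 0.3424 -0.2984  0.075 ]
yel2 [ 0.4092 -0.3566  0.075 ]
mill [ 0.35509006 -0.2346011   0.01      ] [ 0.45515965 -0.23629372  0.01      ] mark [ 0.52671733 -0.15370108  0.01      ] [ 0.52643295 -0.04282584  0.01      ]
0 [0.525 0.216 0.052] [457. 208.]
1 [0.475 0.211 0.052] [458. 177.]
2 [0.425 0.206 0.052] [458. 145.]
3 [0.375 0.201 0.052] [457. 112.]
corner -0.07848172051590582 0.09797983067457815
corner -0.02716195869064231 0.10033756675341762
corner -0.07768826755350583 -0.10379969796137035
corner -0.01575976810538038 -0.10296024544220152
h -0.1375784950805489 0.040522451997901034
h -0.13626682166704226 -0.055705972624810876
grey 0 [-37.0, 35.0, 65.0, 113.0, -38.0, 57.0, -43.0]
grey -45 [-37.0, 35.0, 65.0, 113.0, -38.0, 57.0, -88.0]
grey -90 [50.0, 30.0, -51.0, 110.0, 30.0, 53.0, 164.0]
grey 45 [-17.0, 24.0, 34.0, 113.0, -18.0, 49.0, -18.0]
grey 90 [-14.0, 23.0, 31.0, 113.0, -15.0, 48.0, 25.0]
grey 135 [-13.0, 23.0, 30.0, 113.0, -15.0, 48.0, 69.0]
grey 180 [-12.0, 23.0, 28.0, 113.0, -14.0, 48.0, 113.0]
grey -135 [-10.0, 22.0, 25.0, 112.0, -13.0, 48.0, 157.0]
```

```bash
cat >> h.py <<'E'
O=ori(X)
def cap(P,name=None):
    "refine cap-top centre of the vial near P with the wrist camera"
    ps=wpose(); im=vision.grab_frame("wrist"); u,v=wproj([P[0],P[1],.075],ps)
    hsv=cv2.cvtColor(im,cv2.COLOR_RGB2HSV); m=((hsv[...,2]>150)&(hsv[...,1]<28)).astype(np.uint8)
    m=cv2.morphologyEx(m,cv2.MORPH_OPEN,np.ones((5,5),np.uint8))
    n,_,st,ce=cv2.connectedComponentsWithStats(m); c=[i for i in range(1,n) if st[i,4]>250]
    c.sort(key=lambda i:np.hypot(ce[i,0]-u,ce[i,1]-v)); print("exp",round(u),round(v),[(st[i].tolist(),np.round(ce[i]).tolist()) for i in c[:3]])
    if name:
        b=im[:,:,::-1].copy(); i=c[0]; cv2.rectangle(b,tuple(map(int,st[i,:2])),tuple(map(int,st[i,:2]+st[i,2:4])),(0,0,255),1); cv2.imwrite(f"pics/{name}.png",b)
    return w_at(*ce[c[0]],.073,ps) if c else None
E
python3 - <<'E'
from h import *
fingers.gripper_to(0.65)
P=np.array([.462,-.105,.17]); robot.move_to(P,O); print(cap(P,"v1")); stat()
E
```

```text
exp 321 204 [([324, 243, 46, 9, 279], [345.0, 248.0]), ([204, 123, 46, 47, 1720], [226.0, 146.0]), ([138, 182, 36, 41, 1130], [155.0, 202.0])]
[ 0.49762634 -0.08189319  0.073     ]
t 18.2 p [ 0.4638 -0.104   0.1716] F [0.6 0.1 0.1] gap 0.653 gf 0.0
```

View pics/v1.png

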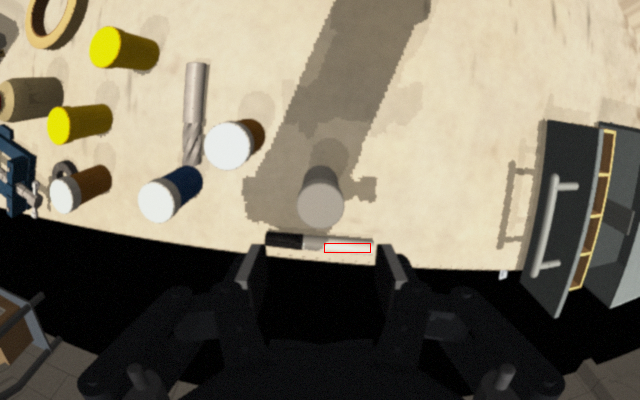

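The cap sits at (320,204), exactly where predicted, but in the gripper's shadow, which beat my threshold. I'll loosen the threshold and pick.

```bash
sed -i 's/hsv\[...,2\]>150)&(hsv\[...,1\]<28)/hsv[...,2]>105)\&(hsv[...,1]<30)/; s/st\[i,4\]>250\]/st[i,4]>700 and .6<st[i,2]\/st[i,3]<1.6]/' h.py
cat >> h.py <<'E'
def cell(k): return FR-.047*X+((k-1.5)*.05-.002)*Y
def pick(c,h=.063):
    robot.line_to([c[0],c[1],.13],O); hit=robot.line_to([c[0],c[1],h],O,velocity=.08,f_stop=5)
    if hit: print("HIT"); stat(); return False
    fingers.gripper_to(0,force=30); stat()
    robot.line_to([c[0],c[1],.21],O,velocity=.2); stat(); g=robot.current_finger_gap(); return g>.35
def place(k,h=.0755):
    c=cell(k); robot.move_to(c+.21*Z,O); robot.line_to(c+.12*Z,O,velocity=.15)
    print("hit",robot.line_to(c+h*Z,O,velocity=.05,f_stop=6)); stat()
    fingers.gripper_to(.55); robot.line_to(c+.2*Z,O,velocity=.2)
E
python3 - <<'E'
from h import *
ps=wpose(); c=w_at(320,204,.075,ps); print(c)
for a in [(229,144),(157,201),(64,194)]: print(w_at(*a,.075,ps))
if pick(c):
    place(0)
    fingers.gripper_to(.65); P=np.array([.4235,-.178,.17]); robot.move_to(P+.03*Z,O); robot.line_to(P,O); print(cap(P,"v2"))
E
```

```text
[ 0.46267487 -0.10571569  0.075     ]
[ 0.42303586 -0.17789254  0.075     ]
[ 0.47479818 -0.24180836  0.075     ]
[ 0.48025881 -0.35870957  0.075     ]
t 19.9 p [ 0.4634 -0.1058  0.0637] F [ 0.1 -0.2  3.6] gap 0.424 gf 29.8
t 20.8 p [ 0.4617 -0.1054  0.2088] F [-0.2  0.6 -1.1] gap 0.416 gf 30.0
hit True
t 23.6 p [0.5259 0.2164 0.0757] F [-0.8  0.2  5.4] gap 0.419 gf 30.3
exp 321 207 [([103, 228, 29, 35, 759], [117.0, 245.0])]
[ 0.48337401 -0.36608364  0.073     ]
```

View pics/v2.png

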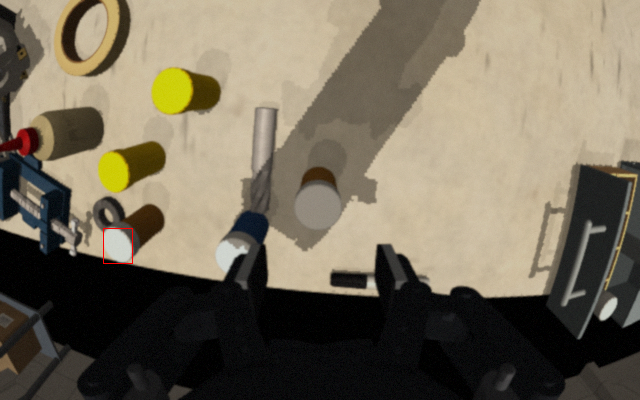

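Amber cap at (317,205), as predicted. The detector missed it in shadow, so I'm using the pixel I read off.

Run:
```python
from h import *
c=w_at(317,205,.075,wpose()); print(c)
if pick(c):
    place(1)
    fingers.gripper_to(.65); P=np.array([.4745,-.241,.17]); robot.move_to(P+.03*Z,O); robot.line_to(P,O); print(wproj([*P[:2],.075],wpose())); save("v3","wrist")
```

```text
[ 0.42321044 -0.18150286  0.075     ]
t 28.5 p [ 0.4238 -0.1816  0.0636] F [-0.4  0.9  3. ] gap 0.416 gf 29.8
t 29.4 p [ 0.4223 -0.1811  0.2089] F [-0.2  0.4 -1.2] gap 0.428 gf 30.0
hit True
t 32.5 p [0.4763 0.2113 0.0756] F [0.2 0.1 5.6] gap 0.42 gf 30.3
(np.float64(320.20447557796695), np.float64(207.10491011545867))
```

View pics/v3.png

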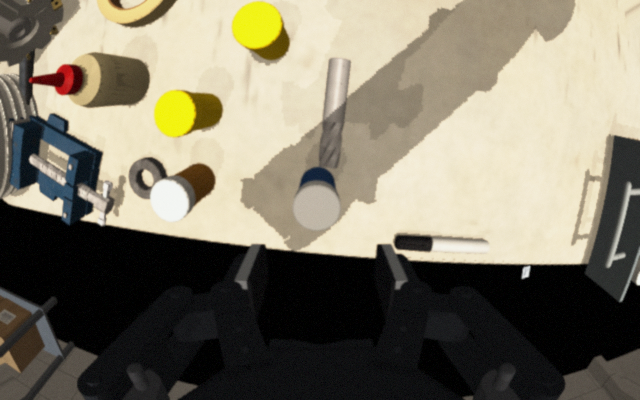

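Blue cap at (316,207), amber 2 cap at (172,198). Picking blue next.

Run:
```python
from h import *
c=w_at(316,207,.075,wpose()); b=w_at(172,198,.075,wpose()); print(c,b)
if pick(c):
    place(2)
    fingers.gripper_to(.65); P=np.array([b[0],b[1],.17]); robot.move_to(P+.03*Z,O); robot.line_to(P,O); print(wproj([*P[:2],.075],wpose())); save("v4","wrist")
```

```text
[ 0.47570058 -0.24499971  0.075     ] [ 0.48078849 -0.36269099  0.075     ]
t 37.5 p [ 0.4763 -0.2452  0.0637] F [ 0.5 -1.   3. ] gap 0.421 gf 29.8
t 38.4 p [ 0.4749 -0.2443  0.2087] F [-0.1 -0.7 -0.4] gap 0.418 gf 30.0
hit True
t 41.7 p [0.4268 0.2062 0.0756] F [-0.3  0.   4.9] gap 0.419 gf 30.4
(np.float64(320.1957806845617), np.float64(206.55568327904925))
```

View pics/v4.png

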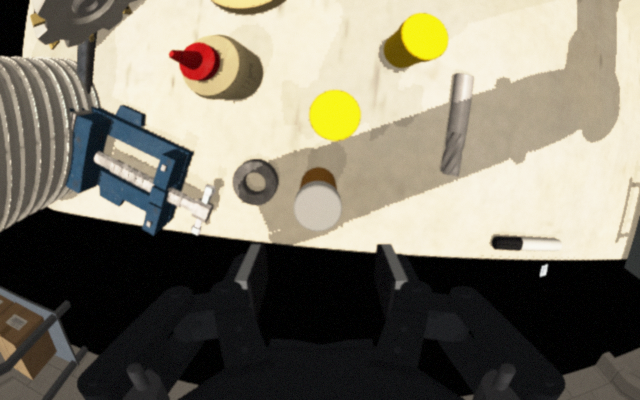

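Amber 2's cap is at (317,206), with clear space for the fingers.

Run:
```python
from h import *
c=w_at(317,206,.075,wpose()); print(c)
if pick(c):
    place(3)
    robot.move_to([.45,.05,.33],O); save("v5","wrist"); stat()
    ps=wpose(); print([np.round(wproj(cell(k)+.087*Z,ps)).tolist() for k in range(4)])
```

```text
[ 0.48115318 -0.36612032  0.075     ]
t 47.2 p [ 0.4815 -0.3664  0.0638] F [0.4 1.2 3.2] gap 0.419 gf 29.8
t 48.0 p [ 0.4808 -0.3652  0.2086] F [-0.5 -0.3 -1.4] gap 0.419 gf 30.0
hit True
t 51.2 p [0.3777 0.2015 0.1126] F [-0.3 -0.9 -0.5] gap 0.418 gf 31.4
t 53.0 p [0.4487 0.0523 0.3281] F [ 0.  -0.8 -0.2] gap 0.55 gf 0.0
[[435.0, 237.0], [440.0, 203.0], [443.0, 165.0], [446.0, 126.0]]
```

View pics/v5.png

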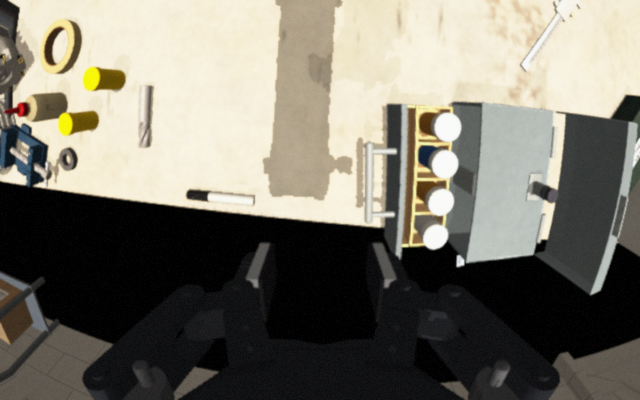

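All four vials stand in the cells, with caps at (434,236), (440,201), (441,164) and (445,127). The last one was released early at TCP height 0.113, so I'll check whether it's seated.

Run:
```python
from h import *
ps=wpose(); print(np.round(wproj(cell(3)+.087*Z,ps)),np.round(wproj(cell(3)+.124*Z,ps)))
for c in ("scene","side"):
    im=vision.grab_frame(c); u,v=map(int,proj(c,cell(1.5)+.08*Z)); b=im[v-50:v+50,u-60:u+60,::-1]
    print(c,u,v,[np.round(np.array(proj(c,cell(k)+h*Z))-[u-60,v-50]).tolist() for k in (0,3) for h in (.087,.124)])
    cv2.imwrite(f"pics/d_{c}.png",cv2.resize(b,None,fx=3.3,fy=3.3,interpolation=cv2.INTER_CUBIC))
a=[cv2.imread(f"pics/d_{c}.png") for c in ("scene","side")]; cv2.imwrite("pics/d.png",np.hstack(a))
```

```text
[446. 126.] [459. 129.]
scene 280 159 [[79.0, 39.0], [79.0, 30.0], [40.0, 58.0], [38.0, 49.0]]
side 288 186 [[78.0, 42.0], [78.0, 33.0], [41.0, 55.0], [40.0, 46.0]]
```

View pics/d.png

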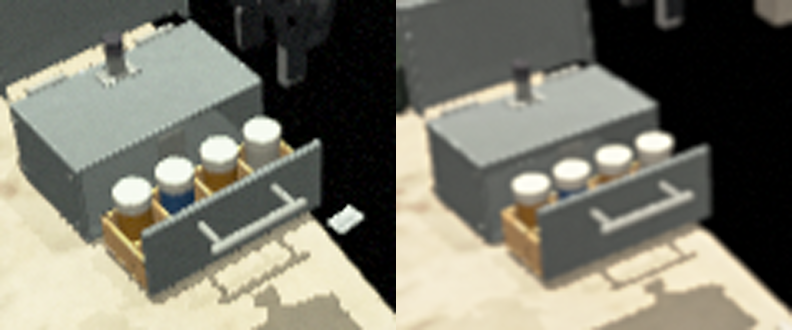

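All four sit level and upright. Now I'll push the drawer home with closed fingers on the handle.

Run:
```python
from h import *
fingers.gripper_to(0,force=40)
s=HN-.165*X; robot.move_to(s+.1*Z,O); robot.line_to(s,O,velocity=.15)
print(robot.line_to(HN+.0*X,O,velocity=.05,f_stop=15)); stat(); print("rel",(np.array(robot.current_tool_pos())-HN)@X)
```

```text
True
t 57.7 p [0.4505 0.2002 0.0697] F [-0.  -0.9  0.2] gap -0.002 gf 0.6
rel -0.020547826758748913
```

Run:
```python
from h import *
p=np.array(robot.current_tool_pos())
print(robot.line_to(p+.012*X,O,velocity=.03,f_stop=25)); stat(); print("rel",(np.array(robot.current_tool_pos())-HN)@X)
p=np.array(robot.current_tool_pos()); robot.line_to(p-.04*X); robot.line_to(p-.04*X+.17*Z)
o=ori(Y,15); z=rot(o)[:,2]
T=KN.copy(); T[2]=0; T=T-np.array([z[0],z[1],0])*.017
robot.move_to(T-.06*X+.23*Z,o); robot.line_to(T+.19*Z,o)
print(robot.line_to(T+.130*Z,o,velocity=.03,f_stop=25)); stat()
p=np.array(robot.current_tool_pos()); robot.line_to(p+.06*Z); robot.line_to(p+.09*Z-.15*X)
robot.move_to([.45,.10,.33],O); ps=wpose(); save("v6","wrist"); print(wproj(HN,ps),wproj(KN+.009*Z,ps))
```

```text
False
t 58.3 p [0.4503 0.201  0.0695] F [  0.5 -18.8   4.9] gap 0.001 gf 9.5
rel -0.019809539494161386
True
t 63.5 p [0.4355 0.3497 0.1394] F [-1.  -1.6  5.5] gap 0.004 gf 3.1
(np.float64(412.3686197827057), np.float64(173.78062930173564)) (np.float64(516.9720566001687), np.float64(185.3319908391487))
```

View pics/v6.png

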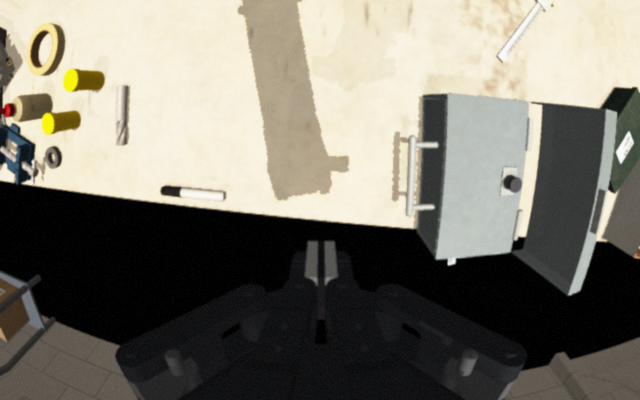

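The drawer is home and the knob is down (TCP stopped at 0.139, as predicted). For the lid, I'll go over it, come down behind and push it forward along an arc.

```bash
cat >> h.py <<'E'
HG=KN+.027*X; HG[2]=.1005
OY=ori(Y)
def lidtcp(q,r=.112,back=.011,drop=0.):
    x=-r*np.cos(q)+.028*np.sin(q); z=r*np.sin(q)+.028*np.cos(q)
    return HG+(x+back)*X+(z+.017-drop)*Z
E
python3 - <<'E'
from h import *
f=lambda u,v:(190+u*.55,70+v*.55)
b=at_z("side",*f(75,178),0); print("box base",b,[ (h,np.round(proj("side",b+h*Z)),) for h in (.05,.1)],f(75,150))
q=robot.inverse_kinematics(HG+.1*X+.24*Z,OY); print(q, HG)
for a in np.arange(1.6,-.01,-.2): print(round(a,1),np.round(lidtcp(a),3),robot.inverse_kinematics(lidtcp(a),OY) is not None)
E
```

```text
box base [0.36721347 0.59797591 0.        ] [(0.05, array([230., 157.])), (0.1, array([228., 146.]))] (231.25, 152.5)
[-36.16051304  29.97462591 -25.91730666  58.47598436  12.64467333
  94.0066099  127.80887517] [0.4322246  0.38085698 0.1005    ]
1.6 [0.428 0.423 0.229] True
1.4 [0.43  0.4   0.233] True
1.2 [0.433 0.377 0.232] True
1.0 [0.435 0.355 0.227] True
0.8 [0.437 0.334 0.217] True
0.6 [0.439 0.316 0.204] True
0.4 [0.441 0.3   0.187] True
0.2 [0.442 0.288 0.167] True
0.0 [0.443 0.28  0.146] True
```

Run:
```python
from h import *
fingers.gripper_to(0,force=40)
robot.move_to([.45,.22,.34],OY)
a=HG+.105*X
robot.line_to([a[0],a[1],.34],OY,velocity=.2)
print(robot.line_to([a[0],a[1],.213],OY,velocity=.1,f_stop=6)); stat()
for q in np.arange(1.6,-.051,-.1):
    d=np.interp(q,[1.0,1.6],[0.,.016]); h=robot.line_to(lidtcp(q-.03,drop=d),OY,velocity=.08,f_stop=25)
    print(round(q,2),h,np.round(robot.current_contact_force(),1))
    if h and q>.15: break
stat()
```

```text
False
t 71.0 p [0.4217 0.4858 0.2139] F [ 1.  -0.1  0.1] gap 0.001 gf 0.0
1.6 False [0.7 2.8 1.9]
1.5 False [ 0.6 -0.   0.3]
1.4 False [-0.6  1.8  1.1]
1.3 False [ 0.3  0.6 -0.5]
1.2 False [-0.2  1.9  0.3]
1.1 False [-0.1 -1.  -0. ]
1.0 False [ 0.1 -0.7  0.2]
0.9 False [-0.  -0.2 -1. ]
0.8 False [-0.1 -0.1  0.2]
0.7 False [-0.7 -0.7  0.7]
0.6 False [-0.4 -0.1 -0.2]
0.5 False [ 0.6 -0.1  0.2]
0.4 False [ 0.5 -0.1  0.1]
0.3 False [-0.3 -0.8  0.2]
0.2 False [0.3 0.  0.6]
0.1 False [ 0.   1.  -0.5]
-0.0 True [-1.2 -0.6  8.4]
t 76.6 p [0.4438 0.2819 0.1456] F [-1.2 -0.6  8.4] gap 0.003 gf 3.9
```

Run:
```python
from h import *
p=np.array(robot.current_tool_pos()); print(robot.line_to(p-.004*Z,velocity=.02,f_stop=20)); stat()
robot.line_to(p+.15*Z); robot.move_to([.45,.10,.33],O); a=save("v7","wrist")
b=vision.grab_frame("scene")[100:200,200:360,::-1]
cv2.imwrite("pics/e.png",np.vstack([cv2.resize(b,(480,300)),cv2.resize(a[:,:,::-1],(480,300))])); stat()
```

```text
True
t 76.8 p [0.4437 0.282  0.1456] F [-1.4 -1.1  4.8] gap 0.003 gf 2.3
t 79.1 p [0.4497 0.1012 0.3295] F [ 0.1 -0.3 -0.3] gap 0.002 gf 0.0
```

View pics/e.png

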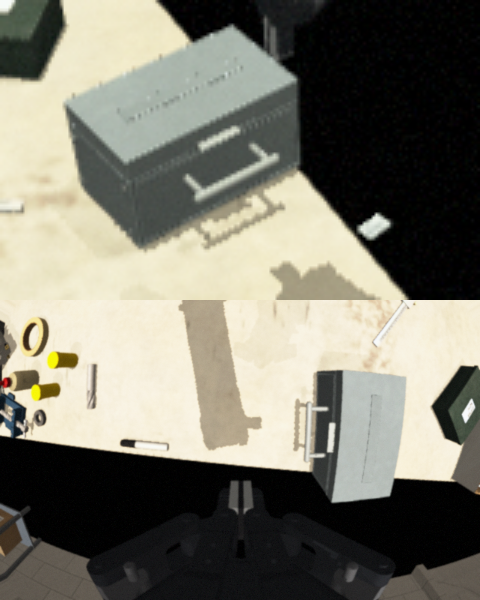

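The lid is shut flat, the drawer is flush and the bystanders haven't moved. Handing in.

```bash
python3 -c "
from station import workorder
print(workorder.close_job())"
```

```text
the job is handed in; nothing more can be done
None
```

I handed the job in at about 79 s: all four vials are upright in their own cells, the drawer is home, the lock bar is down and the lid is shut. The end mill, collar, marker, bottle and yellow look-alikes were left alone; no verdict came back.

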